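# Sort out the exchanged setting masters on the metrology bench

### The job

The four setting masters (gauges) were put back on one another's pads: bring each one to the pad of its own colour, standing upright with its foot wholly on the grey disc, using the empty white pad as the parking place, so that the white pad is empty again at the end. They are precision pieces: set them down gently, never knock one over and never let one down on the bare bench, and leave the wash bottle where it stands.

Things in the scene. Friction and masses are not known exactly. Their poses are not given: they have to be found in the camera images.
- gauge_red: red setting master (gauge), loose, standing upright, 90 mm tall, about 0.3 kg: round steel foot 48 mm in diameter and 12 mm high, steel spigot 18 mm in diameter above it, and at the top a red plastic grip collar 30 mm in diameter from 60 to 90 mm above the underside (grasp it there). Origin: centre of the underside; z up along the axis. Round, so its yaw means nothing.
- gauge_blue: blue setting master (gauge), loose, standing upright, 90 mm tall, about 0.3 kg: round steel foot 48 mm in diameter and 12 mm high, steel spigot 21 mm in diameter above it, and at the top a blue plastic grip collar 30 mm in diameter from 60 to 90 mm above the underside (grasp it there). Origin: centre of the underside; z up along the axis. Round, so its yaw means nothing.
- gauge_yellow: yellow setting master (gauge), loose, standing upright, 90 mm tall, about 0.3 kg: round steel foot 48 mm in diameter and 12 mm high, steel spigot 24 mm in diameter above it, and at the top a yellow plastic grip collar 30 mm in diameter from 60 to 90 mm above the underside (grasp it there). Origin: centre of the underside; z up along the axis. Round, so its yaw means nothing.
- gauge_green: green setting master (gauge), loose, standing upright, 90 mm tall, about 0.3 kg: round steel foot 48 mm in diameter and 12 mm high, steel spigot 27 mm in diameter above it, and at the top a green plastic grip collar 30 mm in diameter from 60 to 90 mm above the underside (grasp it there). Origin: centre of the underside; z up along the axis. Round, so its yaw means nothing.
- pad_red: red storage pad, home of the red gauge: fixed square slab 90 x 90 mm, 8 mm thick, flat, with a flush grey felt disc 72 mm in diameter in its middle. Origin: centre of the underside, on the bench; its flat top is 8 mm above the origin. x, y along the sides.
- pad_blue: blue storage pad, home of the blue gauge: fixed square slab 90 x 90 mm, 8 mm thick, flat, with a flush grey felt disc 72 mm in diameter in its middle. Origin: centre of the underside, on the bench; its flat top is 8 mm above the origin. x, y along the sides.
- pad_yellow: yellow storage pad, home of the yellow gauge: fixed square slab 90 x 90 mm, 8 mm thick, flat, with a flush grey felt disc 72 mm in diameter in its middle. Origin: centre of the underside, on the bench; its flat top is 8 mm above the origin. x, y along the sides.
- pad_green: green storage pad, home of the green gauge: fixed square slab 90 x 90 mm, 8 mm thick, flat, with a flush grey felt disc 72 mm in diameter in its middle. Origin: centre of the underside, on the bench; its flat top is 8 mm above the origin. x, y along the sides.
- pad_white: white parking pad, empty at the start: fixed, same shape and size as the coloured pads (90 x 90 x 8 mm, grey disc 72 mm in diameter in its middle). Origin: centre of the underside, on the bench; its flat top is 8 mm above the origin.
- wash_bottle: bystander: loose white plastic wash bottle with a black cap and bent black spout, body 62 mm in diameter, about 200 mm tall, standing on the bench; the spout reaches 53 mm to its -y side. Origin: centre of the underside.
Mind the look-alikes: they are no part of the job. Leave any pink or purple look-alike of the gauge_red alone. Several things look just like the pad_red: the one meant starts nearest to the robot's base.

How it is judged:
On the way:
1. a gauge is set down on the white parking pad (((horizontal distance between gauge_red and pad_white below 0.035 m and height (world z) of gauge_red below 0.012 m and angle between gauge_red's own z axis and vertical below 0.1 rad) or (horizontal distance between gauge_blue and pad_white below 0.035 m and height (world z) of gauge_blue below 0.012 m and angle between gauge_blue's own z axis and vertical below 0.1 rad) or (horizontal distance between gauge_yellow and pad_white below 0.035 m and height (world z) of gauge_yellow below 0.012 m and angle between gauge_yellow's own z axis and vertical below 0.1 rad) or (horizontal distance between gauge_green and pad_white below 0.035 m and height (world z) of gauge_green below 0.012 m and angle between gauge_green's own z axis and vertical below 0.1 rad))), for 0.2 s.
At the end, for the whole second after the job is handed in: Each gauge stands at rest on the pad of its own colour, upright within 0.08 rad, its axis within 13 mm of the pad's centre and its underside on the pad (origin below 12 mm); so the white pad is empty; the wash bottle stands upright within 20 mm of where it was (horizontal distance between gauge_red and pad_red below 0.013 m and height (world z) of each of gauge_red, gauge_blue, gauge_yellow, gauge_green below 0.012 m and angle between each of gauge_red, gauge_blue, gauge_yellow, gauge_green's own z axis and vertical below 0.08 rad and linear speed of each of gauge_red, gauge_blue, gauge_yellow, gauge_green below 0.02 m/s and horizontal distance between gauge_blue and pad_blue below 0.013 m and horizontal distance between gauge_yellow and pad_yellow below 0.013 m and horizontal distance between gauge_green and pad_green below 0.013 m and distance of wash_bottle from where it was at the start of the episode below 0.02 m and angle between wash_bottle's own z axis and vertical below 0.2 rad); the robot touches nothing.
It fails at once if a gauge is knocked over (tilted more than 0.6 rad) (angle between any of gauge_red, gauge_blue, gauge_yellow, gauge_green's own z axis and vertical above 0.6 rad).
It fails at once if a gauge is let down on the bare bench (its underside below 4 mm) (height (world z) of any of gauge_red, gauge_blue, gauge_yellow, gauge_green below 0.004 m).
It fails at once if a gauge is dropped or slammed (faster than 0.45 m/s with its underside less than 17 mm above the pad) ((height (world z) of gauge_red below 0.025 m and linear speed of gauge_red above 0.45 m/s) or (height (world z) of gauge_blue below 0.025 m and linear speed of gauge_blue above 0.45 m/s) or (height (world z) of gauge_yellow below 0.025 m and linear speed of gauge_yellow above 0.45 m/s) or (height (world z) of gauge_green below 0.025 m and linear speed of gauge_green above 0.45 m/s)).
It fails at once if a pad is pressed hard (over 70 N) (contact force between any of pad_white, pad_red, pad_blue, pad_yellow, pad_green and anything else above 70 N).
It fails at once if the wash bottle is moved more than 20 mm or tipped (distance of wash_bottle from where it was at the start of the episode above 0.02 m or angle between wash_bottle's own z axis and vertical above 0.3 rad).
It also fails if it takes over 128 s, if anything falls off the work surface, if the arm or the gripper's body presses on something with over 40 N, if the wrist force passes 120 N, or if a joint passes its speed limit or range.

### The arm

A 7-joint arm with a two-finger parallel gripper is mounted at the origin on the work surface. World frame = base frame: x ahead of the robot, y to its left, z up, the work surface at z = 0. Lengths are in m, angles in rad, forces in N, time in s.
With the tool pointing down it reaches from about 0.425 to 1.025 m from the base axis. Payload 3.6 kg.
Tool frame: the origin (TCP) lies on the centre line of the jaws, within the pads' length; the fingertips stand 14 mm ahead of it and the grasp point (between the pads) lies 5 mm behind it; z points along the fingers, y is the direction in which the jaws open and shut (so a half turn about z gives the same grasp; the last joint's range is limited). The gripper opens to 85 mm and grips with 20 to 120 N. Pads are 22 mm wide; open, the fingers measure 114 mm over their backs; the gripper's body (76 mm by 85 mm) begins 54 mm behind the grasp point. The pads swing forward as they close: fully open they stand 13 mm farther back than shut.
Start: joints at [1.127, 0.591, 0.048, 1.609, -0.033, 0.943, -0.034], TCP at [0.248, -0.681, 0.213] pointing down, gripper open.
Joint ranges: [-2.69, 2.69], [-0.47, 2.24], [-1.27, 1.36], [0.19, 2.51], [-1.53, 4.68], [0.08, 2.07], [-3.09, 3.09]. Speed limits (rad/s): [2.57, 2.57, 3.14, 3.14, 3.14, 3.14, 3.14].

### API

Orientations are given as a unit quaternion [w, x, y, z].
In Python, from bench import movep, move_l, set_joints, open_gripper, clamp, sleep, solve_ik, state, snapshot, get_calibration, IKError, job_done gives the robot as it stands. Calls block until the motion is done:
- movep(position, orientation): joint-space move of the TCP to a pose.
- move_l(position, rot=None, max_speed=0.15): straight line of the TCP; rot=None keeps the orientation; max_speed is the mean speed in m/s.
- set_joints(angles): joint-space move.
- open_gripper() and clamp(effort=None): open the fingers fully, or close them until they stop; effort is the grip in N (None keeps the last).
- sleep(seconds).
- solve_ik(position, orientation): joint angles nearest the present ones, or None.
- state(): the state.
- snapshot(name): name is "scene" or "top" or "wrist"; returns the picture (400x640x3 uint8, red, green, blue); there is no depth.
- get_calibration(name): a dict with "intrinsics" (3x3 intrinsics, pixels), "T" (4x4, takes a point from camera to world coordinates). Camera axes: x right, y down, z forward; pixel columns grow to the right and rows downward; lengths in m; the calibration is good to about 2 mm. A picture is of the moment at which its call begins: read the wrist's pose just before it. get_calibration takes no time and is no camera call; for the wrist camera it gives the pose at the moment of the call.
A pose or a line that the arm cannot do raises IKError and nothing moves.
- job_done(): hands the job in, once; it reports no verdict.
The state is a dict: "clock": time; "q": joint angles; "qd": joint speeds; "joint_efforts": joint torques, N m; "position": TCP position; "eef_rot": TCP orientation; "contact_force": force on the tool from outside, world axes, zero at the start; "moment": the same for the moment, N m; "finger_gap": finger opening in m.
Only numpy, scipy, OpenCV 4.12 (cv2) and the standard library are available. Lean on these libraries where they do the work, as an engineer would, in place of code of your own. Each camera call takes 0.05 s, during which the arm holds its last target.

## Working session

There is one attempt and no reset: what is moved stays moved. The work goes in short steps, each a Python script; the robot and the scene stay as the last script left them, time stands still between calls to the robot, and variables do not carry over. Pictures are saved under pics/ and viewed, and the job is handed in when it is done.

```bash
mkdir -p pics; ls; python3 - <<'E'
from bench import *
import cv2
for n in ("scene","top","wrist"):
    c=get_calibration(n); im=snapshot(n); cv2.imwrite(f"pics/{n}0.png",im[:,:,::-1]); print(n,c["intrinsics"],c["T"])
s=state();print(s["clock"],s["position"],s["eef_rot"],s["finger_gap"])
E
```

```text
pics
scene [[378.56376263   0.         324.42950442]
 [  0.         378.56376263 199.27276147]
 [  0.           0.           1.        ]] [[ 0.27203488  0.51899059 -0.81033684  1.3415037 ]
 [ 0.96220682 -0.13580705  0.23603917 -0.21819231]
 [ 0.01245265 -0.84392252 -0.53632054  0.53432966]
 [ 0.          0.          0.          1.        ]]
top [[473.40856669   0.         326.47010834]
 [  0.         473.40856669 199.95400997]
 [  0.           0.           1.        ]] [[ 1.64716036e-03 -9.97539233e-01  7.00911203e-02  5.36537801e-01]
 [-9.99998142e-01 -1.71328451e-03 -8.83296121e-04 -1.80784061e-02]
 [ 1.00120857e-03 -7.00895352e-02 -9.97540202e-01  1.12276301e+00]
 [ 0.00000000e+00  0.00000000e+00  0.00000000e+00  1.00000000e+00]]
wrist [[282.55467542   0.         319.69422485]
 [  0.         282.55467542 202.93625908]
 [  0.           0.           1.        ]] [[ 0.34167699 -0.89336587 -0.29181202  0.32191176]
 [-0.93981521 -0.32546553 -0.1040171  -0.65364635]
 [-0.00204943  0.30978962 -0.95080292  0.37324914]
 [ 0.          0.          0.          1.        ]]
0.15 [ 0.24823986 -0.68046913  0.21160454] [-8.47031546e-04  9.84740236e-01  1.74028479e-01 -1.96034751e-04] 0.08570756004795263
```

View pics/top0.png

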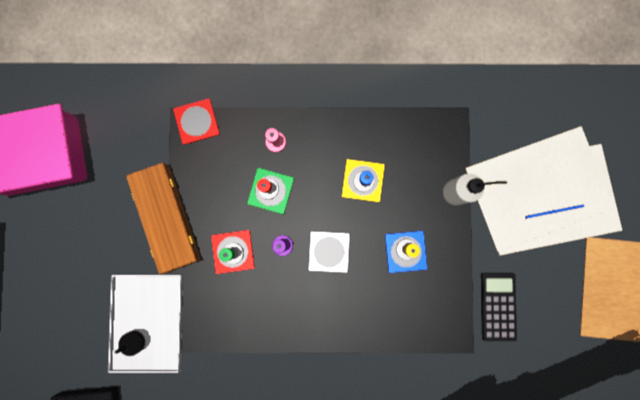

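View pics/scene0.png

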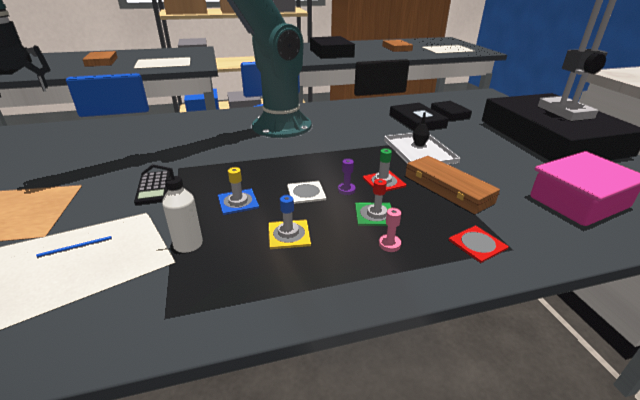

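View pics/wrist0.png

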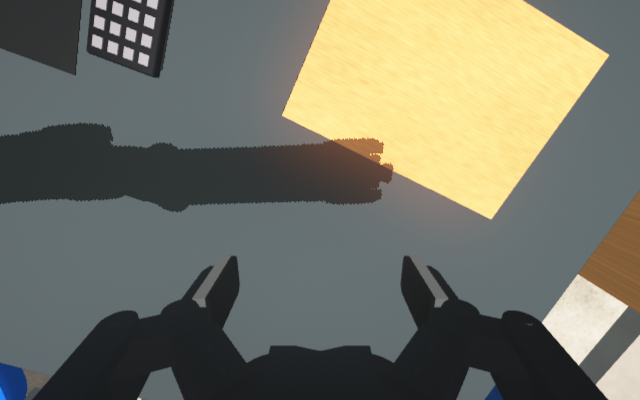

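```bash
python3 - <<'E'
import cv2
im=cv2.imread("pics/top0.png")
c=im[145:285,200:440]; cv2.imwrite("pics/top0c.png",cv2.resize(c,None,fx=3.33,fy=3.33,interpolation=cv2.INTER_CUBIC))
im=cv2.imread("pics/scene0.png")
c=im[140:260,210:410]; cv2.imwrite("pics/scene0c.png",cv2.resize(c,None,fx=4,fy=4,interpolation=cv2.INTER_CUBIC))
E
```

```text
(no output)
```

View pics/top0c.png

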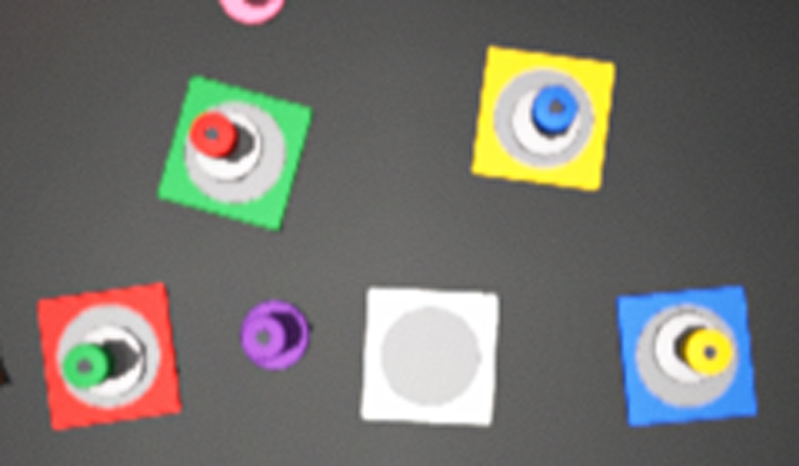

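View pics/scene0c.png

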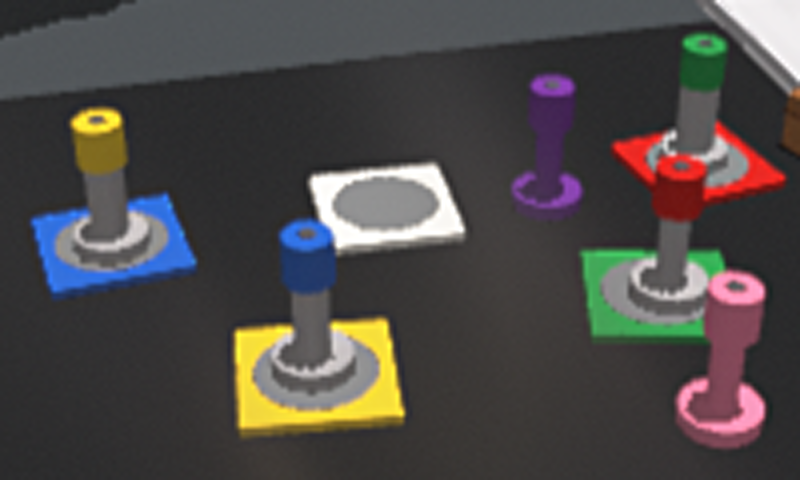

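```bash
cat > geo.py <<'E'
import numpy as np, cv2
def ray(cal,p):
    K=np.array(cal["intrinsics"]);T=np.array(cal["T"])
    d=T[:3,:3]@np.linalg.solve(K,[p[0],p[1],1.]);return T[:3,3],d/np.linalg.norm(d)
def plane(cal,p,z):
    o,d=ray(cal,p);return o+d*(z-o[2])/d[2]
def tri(rs):
    A=np.zeros((3,3));b=np.zeros(3)
    for o,d in rs:
        M=np.eye(3)-np.outer(d,d);A+=M;b+=M@o
    x=np.linalg.solve(A,b)
    return x,[float(np.linalg.norm(np.cross(x-o,d))) for o,d in rs]
E
python3 - <<'E'
from geo import *; from bench import get_calibration
np.set_printoptions(precision=4,suppress=True)
ct,cs=get_calibration("top"),get_calibration("scene")
T=lambda c:((c[0]+.5)/3.33-.5+200,(c[1]+.5)/3.33-.5+145)
S=lambda c:((c[0]+.5)/4-.5+210,(c[1]+.5)/4-.5+140)
for n,a,b in (("red",(212,133),(682,165)),("blue",(556,107),(306,234)),("green",(85,366),(703,43)),("yellow",(710,352),(97,119)),("purple",(266,336),(552,85))):
    x,r=tri([ray(ct,T(a)),ray(cs,S(b))]);print(n,x,np.round(r,4),"top z=.098:",plane(ct,T(a),.098)[:2],plane(cs,S(b),.098)[:2])
tc=dict(green=[(193,76),(311,107),(279,229),(159,198)],yellow=[(489,46),(615,64),(600,190),(472,173)],red=[(38,301),(164,283),(181,411),(53,429)],white=[(368,288),(498,294),(492,425),(361,419)],blue=[(618,298),(742,287),(756,413),(631,426)])
sc=dict(yellow=[(236,328),(388,320),(403,418),(240,429)],white=[(310,178),(437,164),(464,236),(335,247)],blue=[(33,217),(165,197),(194,264),(54,290)])
# scene order is irrelevant: match by nearest
for n in tc:
    P=np.array([plane(ct,T(c),.008) for c in tc[n]]);C=P.mean(0)
    sd=[np.linalg.norm(P[i]-P[(i+1)%4]) for i in range(4)]
    e=P[1]-P[0];print("pad",n,C,np.array(sd),"yaw",np.degrees(np.arctan2(e[1],e[0])))
    if n in sc:
        Q=np.array([plane(cs,S(c),.008) for c in sc[n]]);print("   scene",Q.mean(0))
        zs=[]
        for c,p in zip(tc[n],P):
            j=np.argmin(np.linalg.norm(Q-p,axis=1));zs.append(tri([ray(ct,T(c)),ray(cs,S(sc[n][j]))])[0][2])
        print("   z",np.array(zs))
E
```

```text
red [0.6418 0.1188 0.1004] [0.0008 0.0008] top z=.098: [0.6418 0.1184] [0.6381 0.1215]
blue [ 0.6592 -0.1057  0.0996] [0.0005 0.0005] top z=.098: [ 0.6593 -0.1063] [ 0.6569 -0.1048]
green [0.4905 0.1986 0.1001] [0.0002 0.0002] top z=.098: [0.4904 0.1988] [0.4863 0.2009]
yellow [ 0.5002 -0.2039  0.1006] [0.0009 0.0009] top z=.098: [ 0.5    -0.2053] [ 0.4955 -0.2029]
purple [0.5101 0.0838 0.0924] [0.0013 0.0013] top z=.098: [0.5099 0.082 ] [0.5208 0.0812]
pad green [0.6373 0.1136 0.008 ] [0.087  0.0896 0.0879 0.0901] yaw -104.68477254041302
pad yellow [ 0.6621 -0.1055  0.008 ] [0.0907 0.0907 0.0915 0.0917] yaw -98.09949235049031
   scene [ 0.6613 -0.1031  0.008 ]
   z [0.0078 0.0088 0.0108 0.0084]
pad red [0.4935 0.2011 0.008 ] [0.0896 0.0906 0.0905 0.0903] yaw -81.77615079747483
pad white [ 0.4935 -0.0245  0.008 ] [0.0918 0.0918 0.092  0.0918] yaw -92.54203533004087
   scene [ 0.4933 -0.0223  0.008 ]
   z [0.0061 0.0099 0.0088 0.0089]
pad blue [ 0.4941 -0.2053  0.008 ] [0.0879 0.0887 0.0883 0.0899] yaw -84.85389774521124
   scene [ 0.492  -0.2034  0.008 ]
   z [0.0094 0.01   0.0112 0.0078]
```

```bash
cat > h.py <<'E'
from bench import *
from geo import *
np.set_printoptions(precision=4,suppress=True)
Y=np.array([0,1.,0,0]); X=np.array([0,.70710678,.70710678,0]); X2=np.array([0,.70710678,-.70710678,0])
HI=0.215
def rot(k): return Y if k=="y" else X if k=="x" else X2
def snap(n,f):
    c=get_calibration(n);im=snapshot(n);cv2.imwrite("pics/"+f,im[:,:,::-1]);return c
def st(t):
    s=state();print(t,round(s["clock"],2),s["position"],"F",np.array(s["contact_force"]),"gap",round(s["finger_gap"],4));return s
def pick(x,y,k,z=.078):
    movep([x,y,HI],rot(k)); move_l([x,y,z],max_speed=.12)
    s=st("at"); clamp(40); st("clamped"); move_l([x,y,z+.015],max_speed=.05); st("lifted"); move_l([x,y,HI],max_speed=.15)
def place(x,y,k,z=.078):
    movep([x,y,HI],rot(k)); sleep(.2); f0=st("over")["contact_force"][2]
    move_l([x,y,z+.006],max_speed=.12)
    zz=z+.006
    while zz>z-.006:
        zz-=.001; move_l([x,y,zz],max_speed=.02); f=state()["contact_force"][2]
        if f-f0>2.0: break
    st("down zz=%.4f"%zz); open_gripper(); sleep(.2); st("open"); move_l([x,y,HI],max_speed=.15)
E
python3 - <<'E'
from h import *
for p,ks in (((.642,.119),"y"),((.4905,.199),"xX"),((.4935,-.0235),"yxX"),((.659,-.1055),"y"),((.5,-.204),"y")):
    for k in ks: print(p,k,[None if (q:=solve_ik([*p,z],rot(k))) is None else np.round(q,2) for z in (.078,HI)])
print(solve_ik([.35,-.4,.3],Y))
E
```

```text
(0.642, 0.119) y [array([-0.3 ,  0.67,  0.07,  1.87, -0.07,  0.61, -1.75]), array([-0.14,  0.5 , -0.16,  1.77,  0.1 ,  0.88, -1.91])]
(0.4905, 0.199) x [array([-0.18,  0.58, -0.4 ,  2.13,  0.45,  0.51, -0.92]), array([ 0.12,  0.44, -0.79,  2.02,  0.42,  0.84, -0.9 ])]
(0.4905, 0.199) X [array([ 0.26,  0.81, -1.08,  2.11,  1.  ,  0.86,  1.7 ]), array([ 0.3 ,  0.54, -1.07,  2.02,  0.6 ,  0.94,  2.06])]
(0.4935, -0.0235) y [array([-0.1 ,  0.53,  0.08,  2.22, -0.1 ,  0.39, -1.51]), array([ 0.04,  0.3 , -0.1 ,  2.11,  0.04,  0.73, -1.66])]
(0.4935, -0.0235) x [array([ 0.17,  0.54, -0.28,  2.21,  0.34,  0.43, -0.39]), array([ 0.3 ,  0.33, -0.43,  2.1 ,  0.2 ,  0.75, -0.25])]
(0.4935, -0.0235) X [array([-0.37,  0.57,  0.44,  2.23, -0.56,  0.44, -2.61]), array([-0.33,  0.31,  0.36,  2.13, -0.16,  0.72, -3.01])]
(0.659, -0.1055) y [array([ 0.05,  0.68,  0.06,  1.83, -0.07,  0.63, -1.42]), array([ 0.07,  0.51,  0.03,  1.74, -0.02,  0.88, -1.47])]
(0.5, -0.204) y [array([ 0.25,  0.56,  0.08,  2.12, -0.1 ,  0.46, -1.17]), array([ 0.28,  0.36,  0.03,  2.03, -0.02,  0.76, -1.25])]
[ 0.6754  0.2473  0.1121  1.9517 -0.0338  0.9443 -0.7668]
```

```bash
python3 - <<'E'
from h import *
movep([.35,-.4,.3],Y); movep([.642,.119,HI],Y); sleep(.3)
c=snap("wrist","w1.png"); st("hov")
for n,p in (("redtop",(.6415,.119,.098)),("greenpad",(.637,.1145,.008))):
    T=np.array(c["T"]);q=T[:3,:3].T@(np.array(p)-T[:3,3]);u=np.array(c["intrinsics"])@q;print(n,u[:2]/u[2])
E
```

```text
hov 3.85 [0.6421 0.1186 0.2151] F [ 0.7547 -0.1995  0.6646] gap 0.0857
redtop [318.9655 191.9569]
greenpad [322.4958 176.8028]
```

View pics/w1.png

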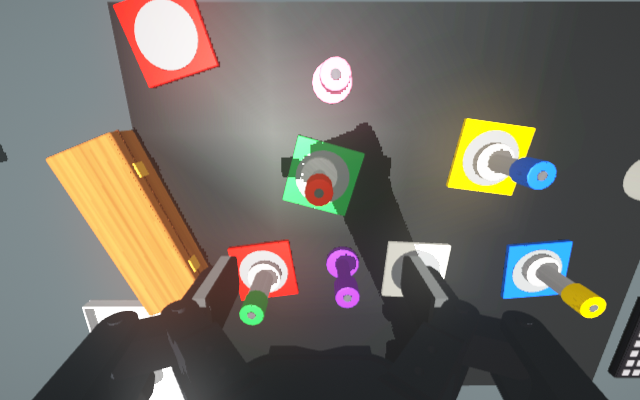

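The wrist view shows the red collar top at about (319,190), predicted (319,192). The green pad's centre is at about (323,176), predicted (322,177). The positions agree to about 2 mm, so I'm going ahead.

```bash
python3 - <<'E'
from h import *
pick(.642,.119,"y"); place(.4935,-.0235,"y")
c=snap("top","t1.png");c=snap("scene","s1.png")
im=cv2.imread("pics/t1.png")
cv2.imwrite("pics/t1c.png",cv2.resize(im[145:285,200:440],None,fx=3.33,fy=3.33,interpolation=cv2.INTER_CUBIC))
E
```

```text
at 5.39 [0.6428 0.1192 0.0789] F [-0.2521 -0.1636  0.8437] gap 0.0853
clamped 6.16 [0.6429 0.121  0.0795] F [-0.8352  2.3293  7.0434] gap -0.0001
lifted 6.61 [0.6421 0.1186 0.0932] F [ 0.1331 -0.3499  0.1463] gap 0.0003
over 8.61 [ 0.4952 -0.022   0.215 ] F [ 0.4756 -0.446  -0.4611] gap -0.0
down zz=0.0720 12.85 [ 0.4934 -0.0235  0.0719] F [ 0.1436 -0.3177 -0.531 ] gap 0.0003
open 13.83 [ 0.4935 -0.0235  0.072 ] F [-0.3764 -0.1442 -0.8315] gap 0.0854
```

View pics/s1.png

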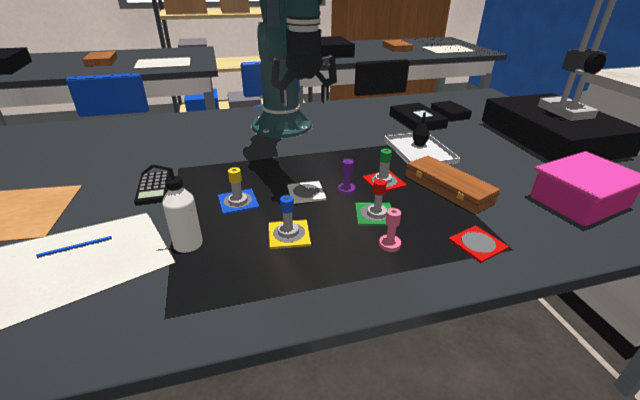

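View pics/t1c.png

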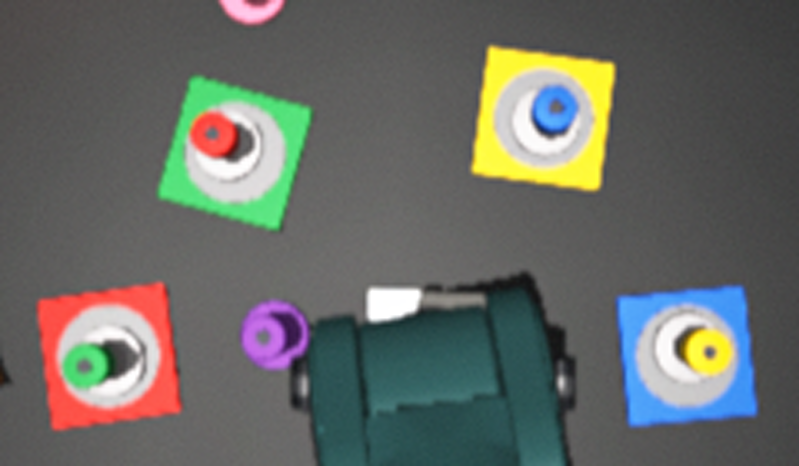

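```bash
python3 - <<'E'
from h import *
c=snap("wrist","w2.png"); st("now")
print(c["T"])
T=np.array(c["T"]);s=state();R=state()["eef_rot"];print(s["position"],R)
for p in ([.642,.119,.098],[.4935,-.0235,.2]):
    q=T[:3,:3].T@(np.array(p)-T[:3,3]);u=np.array(c["intrinsics"])@q;print(u[:2]/u[2])
im=cv2.imread("pics/s1.png");cv2.imwrite("pics/s1c.png",cv2.resize(im[140:260,310:410],None,fx=5,fy=5,interpolation=cv2.INTER_CUBIC))
E
```

```text
now 15.08 [ 0.4928 -0.0235  0.214 ] F [-0.3597  0.9107 -0.1306] gap 0.0855
[[-0.0011 -0.9501 -0.3118  0.5714]
 [-1.      0.0011  0.0002 -0.0237]
 [ 0.0001  0.3118 -0.9501  0.3756]
 [ 0.      0.      0.      1.    ]]
[ 0.4928 -0.0235  0.214 ] [-0.      1.      0.0001 -0.0011]
[152.8209  23.611 ]
[319.4935 231.4465]
```

View pics/w2.png

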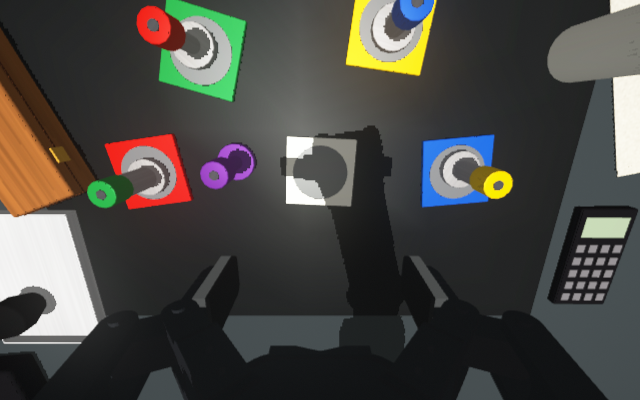

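View pics/s1c.png

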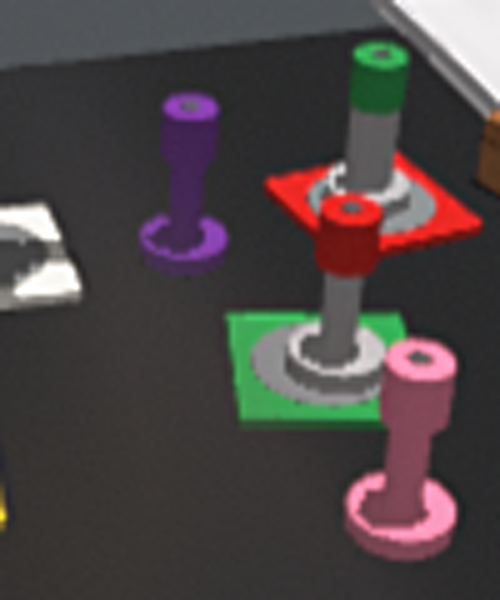

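The gauge hasn't moved; the jaws shut above it. In the wrist picture the open fingertips sit at (238,256) and (404,256). That puts them about 33 mm higher than the tool data say, and it fits the 7 N felt on the collar top. I'll close the jaws and measure the tips from two views.

```bash
python3 - <<'E'
from h import *
clamp(20); st("shut")
cw=snap("wrist","w3.png"); snap("scene","s3.png")
cs=get_calibration("scene");s=state()["position"]
for h in (-.014,.019):
  for c in (cw,cs):
    T=np.array(c["T"])
    q=T[:3,:3].T@(np.array(s)+[0,0,h]-T[:3,3]);u=np.array(c["intrinsics"])@q;print(h,u[:2]/u[2])
im=cv2.imread("pics/s3.png");cv2.imwrite("pics/s3c.png",cv2.resize(im[40:200,230:390],None,fx=3.75,fy=3.75,interpolation=cv2.INTER_CUBIC))
im=cv2.imread("pics/w3.png");cv2.imwrite("pics/w3c.png",cv2.resize(im[200:360,200:440],None,fx=3,fy=3,interpolation=cv2.INTER_CUBIC))
E
```

```text
shut 15.85 [ 0.4935 -0.0235  0.215 ] F [ 0.4209 -0.2893  0.3694] gap -0.0
-0.014 [319.5437 232.6205]
-0.014 [304.7    122.3632]
0.019 [319.5231 256.4698]
0.019 [304.4835 109.0507]
```

View pics/s3c.png

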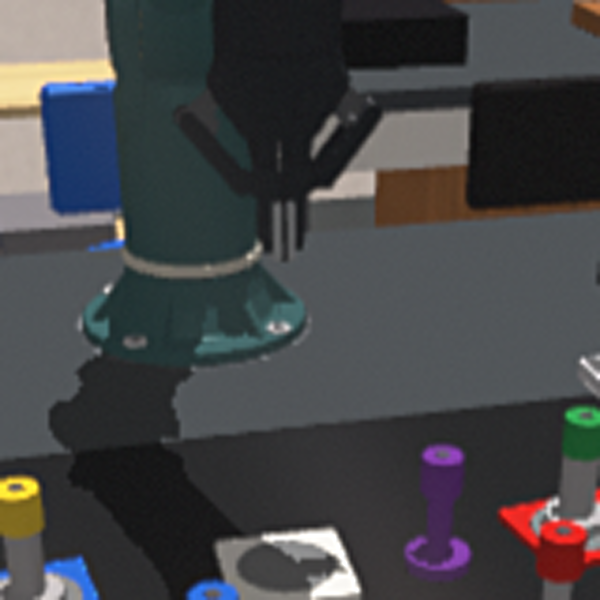

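View pics/w3c.png

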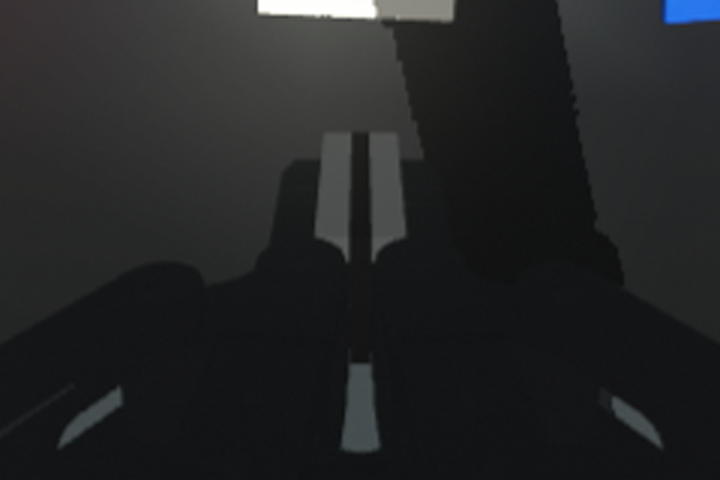

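```bash
python3 - <<'E'
from h import *
x,r=tri([ray(get_calibration("wrist"),(319.5,243.9)),ray(get_calibration("scene"),(305.8,109.1))]);print(x,r,x-state()["position"])
E
```

```text
[ 0.5031 -0.0231  0.2371] [0.000485666892180703, 0.0004856668921806607] [0.0096 0.0005 0.0221]
```

Two views put the shut tips 22 mm above the reported TCP, where the tool data say 14 mm below. Contact on the collar gave about 20 mm. So the gripper is effectively about 34 mm shorter than stated, and I'll grasp at TCP z = 0.044.

```bash
sed -i 's/z=.078/z=.044/; s/HI=0.215/HI=0.185/; s/z+.006/z+.004/; s/zz=z+.006/zz=z+.004/; s/zz>z-.006/zz>z-.004/; s/f-f0>2.0/f-f0>3.0/' h.py
python3 - <<'E'
import re
s=open('h.py').read()
s=s.replace('st("lifted"); move','s=st("lifted")\n    assert .02<s["finger_gap"]<.04, "no grip"\n    move');open('h.py','w').write(s)
E
cat h.py; python3 - <<'E'
from h import *
for p,ks in (((.642,.119),"y"),((.4905,.199),"x"),((.4935,-.0235),"yx"),((.659,-.1055),"y"),((.5,-.204),"y")):
    for k in ks: print(p,k,[solve_ik([*p,z],rot(k)) is not None for z in (.040,HI)])
open_gripper(); pick(.642,.119,"y"); 
snap("wrist","w4.png"); snap("scene","s4.png")
E
```

```text
from bench import *
from geo import *
np.set_printoptions(precision=4,suppress=True)
Y=np.array([0,1.,0,0]); X=np.array([0,.70710678,.70710678,0]); X2=np.array([0,.70710678,-.70710678,0])
HI=0.185
def rot(k): return Y if k=="y" else X if k=="x" else X2
def snap(n,f):
    c=get_calibration(n);im=snapshot(n);cv2.imwrite("pics/"+f,im[:,:,::-1]);return c
def st(t):
    s=state();print(t,round(s["clock"],2),s["position"],"F",np.array(s["contact_force"]),"gap",round(s["finger_gap"],4));return s
def pick(x,y,k,z=.044):
    movep([x,y,HI],rot(k)); move_l([x,y,z],max_speed=.12)
    s=st("at"); clamp(40); st("clamped"); move_l([x,y,z+.015],max_speed=.05); s=st("lifted")
    assert .02<s["finger_gap"]<.04, "no grip"
    move_l([x,y,HI],max_speed=.15)
def place(x,y,k,z=.044):
    movep([x,y,HI],rot(k)); sleep(.2); f0=st("over")["contact_force"][2]
    move_l([x,y,z+.004],max_speed=.12)
    zz=z+.004
    while zz>z-.004:
        zz-=.001; move_l([x,y,zz],max_speed=.02); f=state()["contact_force"][2]
        if f-f0>3.0: break
    st("down zz=%.4f"%zz); open_gripper(); sleep(.2); st("open"); move_l([x,y,HI],max_speed=.15)
(0.642, 0.119) y [True, True]
(0.4905, 0.199) x [True, True]
(0.4935, -0.0235) y [True, True]
(0.4935, -0.0235) x [True, True]
(0.659, -0.1055) y [True, True]
(0.5, -0.204) y [True, True]
at 18.9 [0.6428 0.1192 0.0449] F [-0.5175 -0.3482 -0.1519] gap 0.0855
clamped 19.46 [0.6422 0.1192 0.0444] F [-0.0891  0.1035  1.7935] gap 0.0293
lifted 19.91 [0.6421 0.1189 0.0592] F [ 0.2318 -0.5215 -3.5567] gap 0.0289
```

View pics/s4.png

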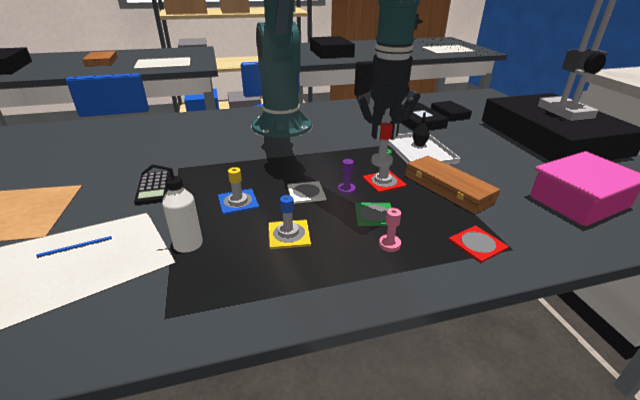

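The red gauge is held upright: gap 29 mm, weight −3.5 N. Placing it on the white pad.

```bash
python3 - <<'E'
from h import *
place(.4935,-.0235,"y")
movep([.4905,.1986,HI],X)
snap("top","t5.png");snap("wrist","w5.png");snap("scene","s5.png")
im=cv2.imread("pics/s5.png");cv2.imwrite("pics/s5c.png",cv2.resize(im[140:260,210:410],None,fx=4,fy=4,interpolation=cv2.INTER_CUBIC))
E
```

```text
over 22.03 [ 0.495  -0.0223  0.1851] F [ 0.5263  1.3841 -4.1531] gap 0.0291
down zz=0.0440 24.32 [ 0.4937 -0.0234  0.0443] F [-1.21    0.1377  1.799 ] gap 0.029
open 25.12 [ 0.4935 -0.0235  0.044 ] F [ 0.1671  0.3216 -0.1677] gap 0.0855
```

View pics/s5c.png

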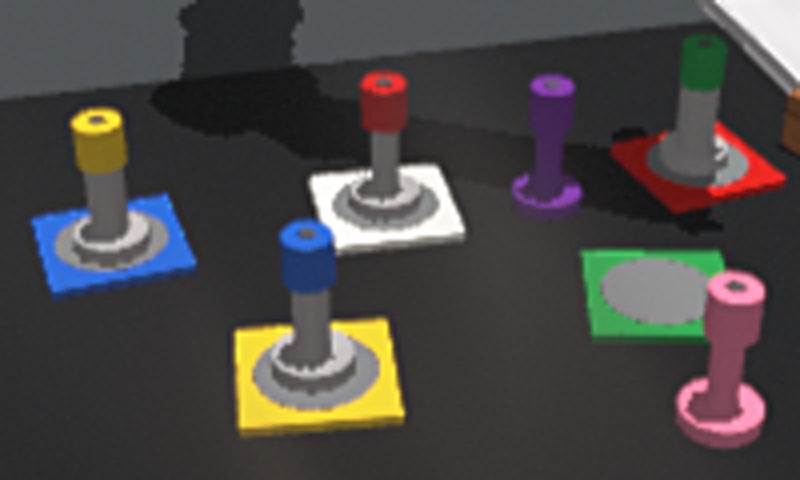

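View pics/w5.png

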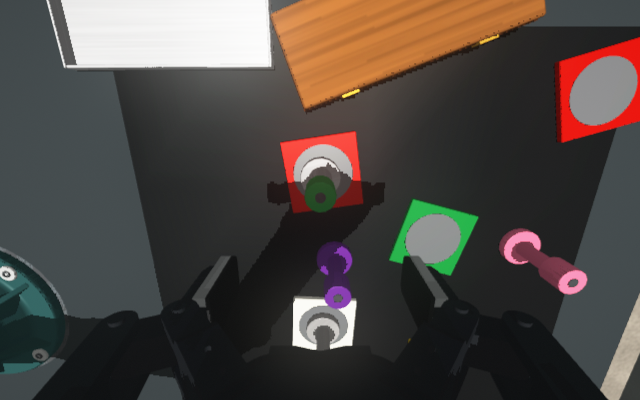

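View pics/t5.png

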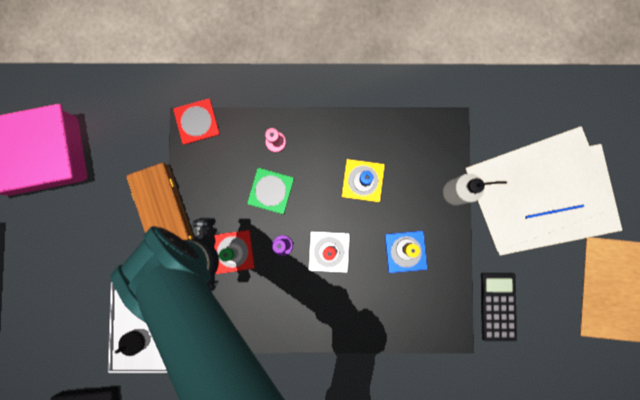

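The red gauge stands centred on the white pad, at about (330,253) in the top view. The green collar is in line with the jaws, at about (320,197) in the wrist view. Continuing.

```bash
python3 - <<'E'
from h import *
pick(.4905,.1990,"x"); place(.637,.1145,"y")
pick(.4935,-.0235,"y"); place(.493,.202,"x")
movep([.5,-.0,HI],Y)
snap("top","t6.png");snap("wrist","w6.png");snap("scene","s6.png")
im=cv2.imread("pics/s6.png");cv2.imwrite("pics/s6c.png",cv2.resize(im[140:260,210:410],None,fx=4,fy=4,interpolation=cv2.INTER_CUBIC))
im=cv2.imread("pics/t6.png");cv2.imwrite("pics/t6c.png",cv2.resize(im[145:285,200:440],None,fx=3.33,fy=3.33,interpolation=cv2.INTER_CUBIC))
E
```

```text
at 28.82 [0.491  0.1994 0.0446] F [ 0.091  -0.0545  0.5052] gap 0.085
clamped 29.38 [0.4908 0.199  0.0443] F [-0.1505 -0.7733  4.6965] gap 0.0288
lifted 29.83 [0.4905 0.1989 0.0592] F [ 0.4659 -0.3279 -3.8438] gap 0.0289
over 32.02 [0.636  0.1154 0.1847] F [ 0.8704  0.1714 -3.6303] gap 0.0292
down zz=0.0440 34.32 [0.6372 0.1145 0.0444] F [-0.828  -0.4319  0.1671] gap 0.029
open 35.11 [0.637  0.1145 0.044 ] F [ 0.5903 -0.4335  0.2511] gap 0.0855
at 38.34 [ 0.4941 -0.0234  0.0445] F [-0.3565  0.5768 -0.2382] gap 0.0856
clamped 38.89 [ 0.4937 -0.0234  0.0443] F [-0.9082  0.7215  4.0585] gap 0.0288
lifted 39.34 [ 0.4936 -0.0236  0.0592] F [ 0.1443 -0.1233 -2.7356] gap 0.0289
over 41.43 [0.4933 0.1998 0.1846] F [-1.0674  1.117  -2.5549] gap 0.029
down zz=0.0440 43.73 [0.4931 0.2021 0.0444] F [-1.3559 -0.3875  2.4173] gap 0.0291
open 44.52 [0.493 0.202 0.044] F [-0.2706  0.6242  0.4378] gap 0.0852
```

View pics/s6c.png

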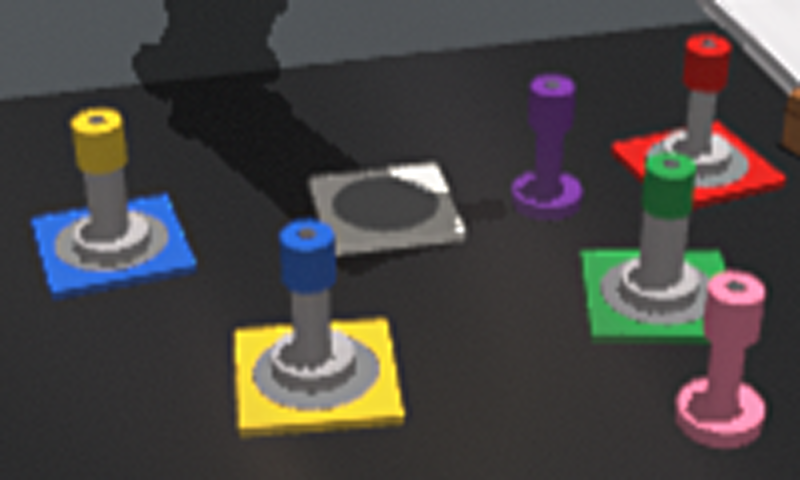

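View pics/t6c.png

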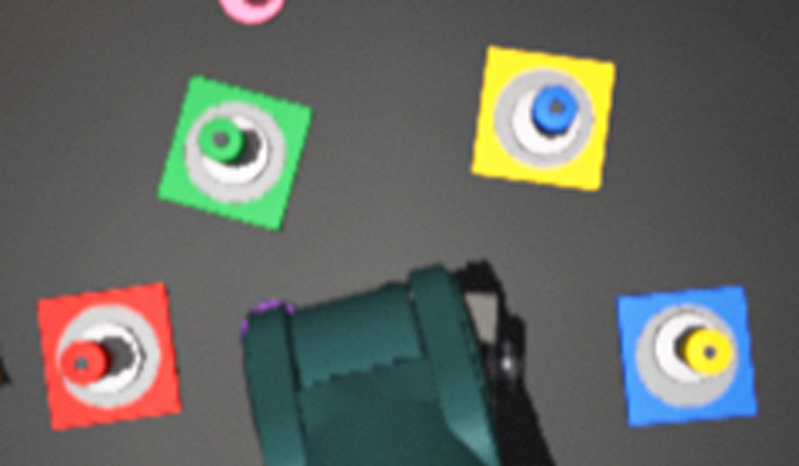

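Red and green stand upright, centred on their own discs. The collar holes are at crop (82,363) and (222,138). Next is the yellow/blue swap.

```bash
python3 - <<'E'
from h import *
pick(.5,-.2042,"y"); place(.4935,-.0235,"y")
pick(.659,-.1055,"y"); place(.493,-.2045,"y")
pick(.4935,-.0235,"y"); place(.6617,-.1043,"y")
movep([.5,0,.25],Y)
snap("scene","s7.png"); movep([.45,.25,.28],Y); snap("top","t7.png");movep([.45,-.25,.28],Y);snap("top","t8.png")
im=cv2.imread("pics/s7.png");cv2.imwrite("pics/s7c.png",cv2.resize(im[140:260,210:410],None,fx=4,fy=4,interpolation=cv2.INTER_CUBIC))
for n in "78":
    im=cv2.imread(f"pics/t{n}.png");cv2.imwrite(f"pics/t{n}c.png",cv2.resize(im[145:285,200:440],None,fx=3.33,fy=3.33,interpolation=cv2.INTER_CUBIC))
st("end")
E
```

```text
at 48.8 [ 0.5006 -0.2043  0.0446] F [-0.676  -1.174   0.2534] gap 0.0851
clamped 49.35 [ 0.5001 -0.2041  0.0443] F [-0.4549  0.925   3.9388] gap 0.029
lifted 49.8 [ 0.5    -0.2043  0.0592] F [-0.3175 -0.0034 -3.6801] gap 0.0289
over 51.74 [ 0.4936 -0.0251  0.1847] F [-0.3443  0.2869 -4.573 ] gap 0.0287
down zz=0.0440 54.03 [ 0.4937 -0.0234  0.0443] F [-0.4348  0.7909  1.9774] gap 0.0288
open 54.83 [ 0.4935 -0.0235  0.044 ] F [-0.7     0.4403 -0.7482] gap 0.0856
at 58.01 [ 0.6598 -0.1055  0.0449] F [ 0.6291 -0.4452 -0.1772] gap 0.0852
clamped 58.56 [ 0.6592 -0.1053  0.0443] F [ 0.4442 -0.2316  2.4861] gap 0.029
lifted 59.01 [ 0.659  -0.1056  0.0592] F [-0.4554 -0.279  -3.2258] gap 0.0288
over 60.99 [ 0.4946 -0.2036  0.185 ] F [-0.1037  0.6844 -2.3886] gap 0.0291
down zz=0.0440 63.28 [ 0.4932 -0.2045  0.0443] F [-0.4521  0.5249  1.3974] gap 0.0294
open 64.08 [ 0.493  -0.2045  0.044 ] F [-0.0623 -0.2863 -0.5774] gap 0.0851
at 67.24 [ 0.494  -0.0236  0.0445] F [ 0.3289  0.5007 -0.5543] gap 0.0855
clamped 67.79 [ 0.4937 -0.0233  0.0443] F [-0.1566  0.4418  3.8385] gap 0.0291
lifted 68.24 [ 0.4935 -0.0236  0.0592] F [-0.0749 -0.0277 -3.8072] gap 0.0289
over 70.21 [ 0.6605 -0.103   0.1847] F [ 0.4166 -0.1479 -4.1726] gap 0.0295
down zz=0.0440 72.5 [ 0.6619 -0.1043  0.0445] F [-1.7011 -0.0728  0.2415] gap 0.0294
open 73.29 [ 0.6617 -0.1043  0.044 ] F [ 0.2207  1.205  -0.6672] gap 0.0853
end 78.18 [ 0.4508 -0.2487  0.28  ] F [-0.0654  0.3342 -0.5177] gap 0.0854
```

View pics/s7.png

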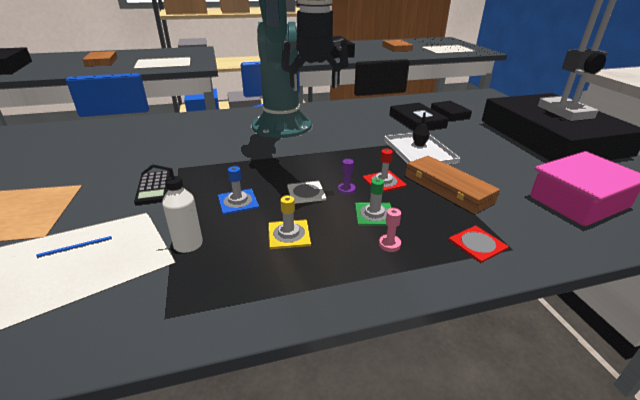

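View pics/s7c.png

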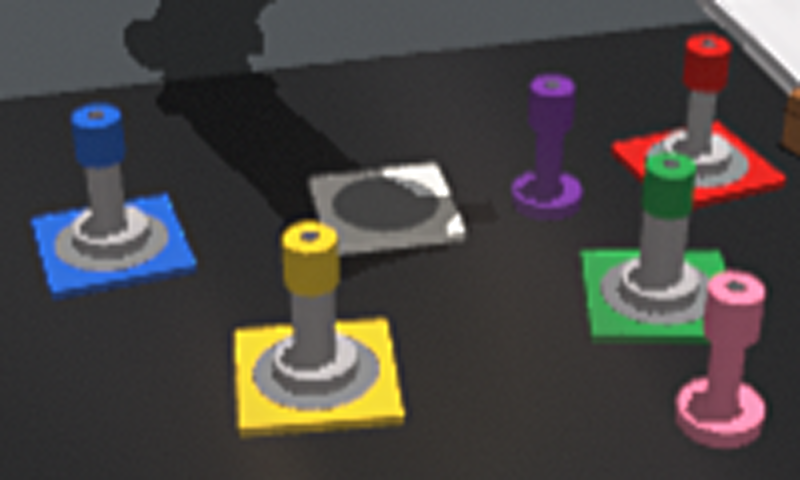

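View pics/t7c.png

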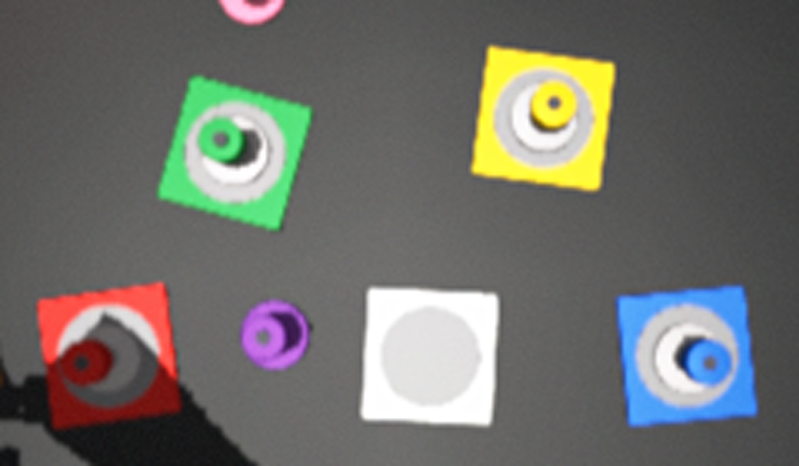

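View pics/t8c.png

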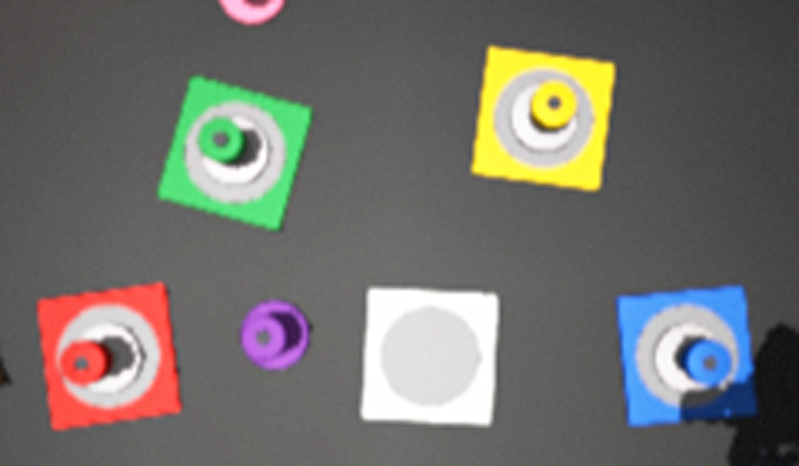

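```bash
python3 - <<'E'
from h import *
ct,cs=get_calibration("top"),get_calibration("scene")
T=lambda c:((c[0]+.5)/3.33-.5+200,(c[1]+.5)/3.33-.5+145)
S=lambda c:((c[0]+.5)/4-.5+210,(c[1]+.5)/4-.5+140)
pad=dict(red=(.493,.202),green=(.637,.1145),blue=(.493,-.2045),yellow=(.6617,-.1043))
for n,a,b in (("red",(81,363),(707,43)),("green",(222,139),(671,163)),("blue",(709,363),(96,115)),("yellow",(553,103),(309,236))):
    x,r=tri([ray(ct,T(a)),ray(cs,S(b))]);print(n,x,(x[:2]-pad[n])*1000,"mm")
job_done()
E
```

```text
red [0.4924 0.2008 0.1008] [-0.5936 -1.1552] mm
green [0.6381 0.1128 0.1005] [ 1.1321 -1.6535] mm
blue [ 0.4931 -0.2037  0.0997] [0.0756 0.8312] mm
yellow [ 0.6617 -0.1041  0.0996] [0.0359 0.1795] mm
the job is handed in; nothing more can be done
```

All four gauges stand upright on the pads of their own colour and the white pad is empty. I handed the job in at about 78 s of the 128 s; no verdict is reported.

- **How:** I did it as two swaps through the white pad. The red gauge was parked there while green went home, then yellow while blue went home. Each gauge was set down in 1 mm steps until the wrist felt it touch.
- **Last checks:** Triangulating the collar tops from the top and scene cameras puts every gauge within about 2 mm of its pad's centre, against the 13 mm allowed. All tops measured about 100 mm high, against the 98 mm expected, which is within camera error. The wash bottle and the look-alikes look unmoved in the pictures; I did not measure them.
- **What disagreed:** The real fingertips stand about 34 mm higher than the tool data say. Because of that, my first grasp of the red gauge closed on the top of its collar. It pressed with about 7 N, and the gauge did not move. I measured the tips from two views, corrected the grasp height, and every later grasp held at 29 mm.

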